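# Nip a fresh-bound notebook in the book press

## Robot

A 6-joint arm with a two-finger parallel gripper is mounted at the origin on the work surface. World frame = base frame: x ahead of the robot, y to its left, z up, the work surface at z = 0. Lengths are in mm, angles in rad, forces in N, time in s.
With the tool pointing down it reaches from about 375 to 900 mm from the base axis. Payload 3.1 kg.
Tool frame: the origin (TCP) lies midway between the tips of the shut fingers; the grasp point (between the pads) lies 19 mm behind it; z points along the fingers, y is the line along which they close (so a half turn about z gives the same grasp; the last joint's range is limited). The gripper opens to 87 mm and grips with 3 to 60 N. Pads are 19 mm wide; open, the fingers measure 117 mm over their backs; the gripper's body (75 mm by 190 mm) begins 51 mm behind the grasp point.
Start: joints at [-1.472, 0.527, 1.433, -0, 1.181, -0.178], TCP at [171.424, -601.008, 222.548] pointing down, gripper open.
Joint ranges: [-3.08, 3.08], [-0.75, 2.2], [0.22, 2.44], [-1.43, 4.57], [0, 2.65], [-2.85, 2.85]. Speed limits (rad/s): [2.79, 2.79, 3.14, 3.14, 3.14, 3.14].

## Interface

Orientations are given as a unit quaternion [w, x, y, z].
In Python, from rig import get_obs, cams, hand_in gives the robot as it stands.
- The arm moves only by the tool move_arm, never from a script. Its argument "motion" is a list of rows, each a list of 3 entries, a list of its own where there are three numbers: the finger opening in mm, from 0 to 87, then the shift along the tool's x, y, z in units of 60 mm (1.0 is 60 mm), then the turn, a rotation vector about the tool's x, y, z in units of 5 degrees (1.0 is 5 degrees). In form: [[jaw, [dx, dy, dz], [ax, ay, az]], ...]. A call has 1 to 5 rows; each row shifts and turns the commanded pose from where the row before left it, along the tool's axes as they then stand; what a row does not reach is not made up. A row lasts 1/8 s, in which the tool goes at most 62.5 mm and 10.7 degrees, less where a joint would pass 70% of its speed; a pose out of reach is approached as far as the arm can. A call is refused whole if a number of a shift passes 1 or a number of a turn 1, either way. A call with a gripper value outside its range is refused whole. The fingers move at their own pace and stop on an object; "force" is the grip in N (left out, the last holds). Time passes only in rows, so rows that do not move let the fingers close. It gives the time, the measured TCP pose, the force, the opening and the grip force at its end, in the units of the state.
- get_obs(): the state, without advancing time (a new reading comes with each control period).
- cams.get_image(name): name is "side" or "top"; returns a dict with "color" (480x640x3 uint8, blue, green, red), "intrinsics" (3x3 intrinsics, pixels), "eye" and "orientation" of the camera in the world. Camera axes: x right, y down, z forward; pixel columns grow to the right and rows downward; lengths in mm; the calibration is good to about 2 mm. A picture is of the moment at which its call begins. There is no depth.
- hand_in(): hands the job in; it is judged then, once.
The state is a dict: "clock": time; "joints": joint angles; "joint_velocities": joint speeds; "tau": joint torques, N m; "tcp_pos": TCP position; "eef_rot": TCP orientation; "wrist_force": force on the tool from outside, world axes, zero at the start; "wrist_torque": the same for the moment, N m; "opening": opening from 0.0 (shut) to 1.0 (fully open); "finger_force": force on a finger pad.
Only numpy, scipy, OpenCV 4.12 (cv2) and the standard library are available. Lean on these libraries where they do the work, as an engineer would, in place of code of your own. Each camera call takes 0.05 s, during which the arm holds its last target. There are 200 camera calls.

## Task

Slide the red notebook that lies half in the small book press straight in under the platen, square to it and with both ends covered, until only the spine edge still stands about 10 mm out in front (the glued spine joint must stay outside the platen). Then turn the T-handle clockwise to bring the platen down and nip the book firmly: stop once the handle has clearly stiffened, without forcing it so hard that the covers are crushed. Let go of the handle with the book still clamped, and leave the other things on the desk where they are.

Things in the scene. Friction and masses are not known exactly. Their poses are not given: they have to be found in the camera images.
- press: Black steel book press, fixed on the desk. Origin: centre of its underside; x from its open front (loading side, near the robot) to its back, z up. Base 200 (x) x 250 (y) mm, its flat top (the bed) 22 mm above the desk. 16 mm columns at y = +-108, x = 0 carry a crosshead, 42 mm deep, 250 wide, 105 to 133 mm above the desk, with a 48 mm brass nut up to 141 mm. The screw stands upright at x = y = 0.
- press_front (a point): Point fixed to the press on its bed (22 mm above the desk), 60 mm in front of the screw axis, straight below the middle of the platen's front edge; axes as the press. A point's x in this frame is negative in front of the platen's edge.
- platen_front (a point): Middle of the platen's front lower edge; axes as the press. The platen is a grey steel plate 120 (x) x 180 (y) x 12 mm, guided by the columns, that goes down as the handle is turned; its underside starts 25 to 30 mm above the bed, clear of the book. Disc springs between it and the screw give about 1 mm in 55 N.
- handle_grip (a point): Middle of the T-handle's bar, on the screw axis, 194 to 198 mm above the desk at the start. Its x axis lies along the bar: round steel, 12 mm thick, 120 mm long, a 19 mm black ball on each end; at the start within 30 degrees of the press's y axis. Under its middle a 12 mm stem runs 40 mm down to the 22 mm screw. Bar, screw and platen go down together.
- handle (a joint): Screw angle (rad), grows clockwise from above, which lowers bar and platen, 25 mm a turn. Dry friction about 0.3 N m throughout (part of it shows when stopped, more after short steps); the platen meets the book after 0.8 to 3.5 rad, then the moment rises 0.6 N m a radian. Firm nip: a rise of 0.2 to 0.25 N m over free running read in the same way; 0.36 spoils the covers. It holds when let go.
- book: Hand-bound notebook lying flat on the press bed: red covers, cream page edges, spine towards the robot. Origin: centre of its underside; x points from spine to fore-edge, y along the spine, z up. 105 mm (x) x 148 mm (y); thickness differs from book to book between 16 and 23 mm. 0.2 to 0.4 kg, slides on the bed.
- book_spine (a point): Middle of the spine's outer face at the bottom edge of the book (52.5 mm from the book's origin towards -x of the book); axes as the book.
- glue_jar: White screw-top glue jar, 60 mm across, 85 mm high, loose on the desk to the right of the press; origin: centre of its underside.
- folder: Cream bone folder, a flat stick 161 x 22 x 5 mm, loose on the desk to the right; origin: middle of its underside.
- succulent: Succulent in a terracotta pot, 90 mm across, about 130 mm high, loose on the desk to the left; origin: centre of its underside.
- brush: Paste brush, 200 mm long, loose on the desk to the left, origin on its underside.
Mind the look-alikes: they are no part of the job. Of the things like the book, leave any that is purple; of the rest the smaller one is meant.

How it is judged:
By the outcome, as a careful person would: the job done as asked, in the order asked, and still so for the second after the job is handed in, with the robot touching nothing.
It also fails if it takes over 72 s, if anything falls off the work surface, if the arm or the gripper's body presses on something with over 40 N, if the wrist force passes 120 N, or if a joint passes its speed limit or range.

## Working session

There is one attempt and no reset: what is moved stays moved. The work goes in short steps, Python scripts to look and compute and a tool call to move; the robot and the scene stay as the last step left them, time stands still between calls to the robot, and variables do not carry over. Pictures are saved under pics/ and viewed, at most 10 in all, crops included, and the job is handed in when it is done.

Besides the shell and the picture viewer there is one more tool, called after "Request:" as name(argument=value, ...), one argument or row to a line, values as JSON. move_arm: Moves the arm, as the interface text tells. Its arguments: {"type":"object","properties":{"motion":{"type":"array","items":{"type":"array"}},"force":{"type":"number"}},"required":["motion"]}

```bash
mkdir -p pics; ls
python3 - <<'E'
from rig import get_obs,cams
import cv2,json,pickle
print(get_obs())
for n in("side","top"):
    d=cams.get_image(n);cv2.imwrite(f"pics/{n}0.png",d["color"]);pickle.dump(d,open(n+"0.pkl","wb"));print(n,d["intrinsics"],d["eye"],d["orientation"])
E
```

```text
pics
{'clock': 0.0, 'joints': array([-1.47151799e+00,  5.28451447e-01,  1.43391873e+00,  8.57070942e-06,
        1.18140976e+00, -1.78509634e-01]), 'joint_velocities': array([-0.0007373 ,  0.00034773,  0.00058626,  0.00048801, -0.00055892,
       -0.00082467]), 'tau': array([-8.15218173e-04, -4.40042782e+01, -1.76596177e+01,  6.33046310e-02,
        5.81746758e-02, -1.67866492e-04]), 'tcp_pos': array([ 171.34298723, -600.27908791,  221.57546809]), 'eef_rot': array([-1.09262942e-03,  9.90369361e-01,  1.38446140e-01,  4.72737714e-05]), 'wrist_force': array([0.26592075, 0.8407491 , 0.21266261]), 'wrist_torque': array([-0.05269961, -0.03964917,  0.02853304]), 'finger_force': 0.0, 'opening': 0.9989418116277615}
side [[483.35442083   0.         317.87662212]
 [  0.         483.35442083 234.18766046]
 [  0.           0.           1.        ]] [-327.92475296 -793.27309893  916.02223686] [-0.43262895  0.82341022 -0.32918047  0.16268993]
top [[455.00091502   0.         325.97416875]
 [  0.         455.00091502 238.18495516]
 [  0.           0.           1.        ]] [ 273.9205657   -12.1380512  1165.82370769] [-0.06112943  0.71417408 -0.69550513  0.04991181]
```

View pics/side0.png

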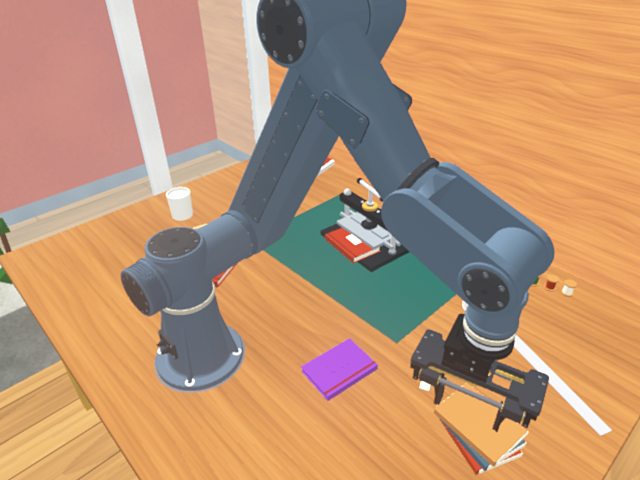

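View pics/top0.png

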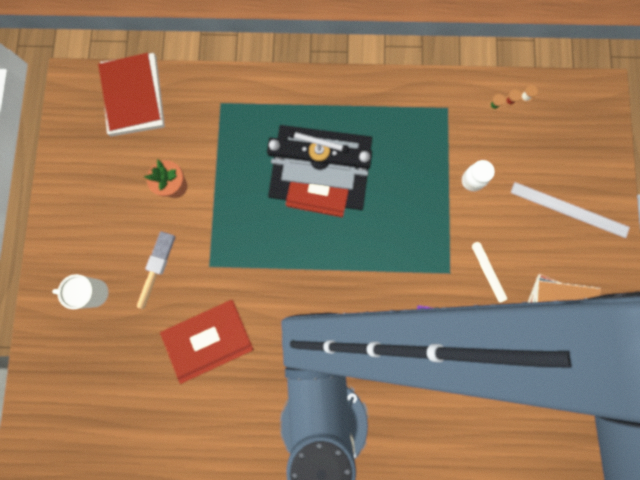

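The side view shows the press at about (370,225). The top view shows it at about (320,170), with the red book half in it at (318,195), spine side down. The other look-alikes are well away from it. I'll enlarge the press in both views.

```bash
cat > h.py <<'E'
import numpy as np,cv2,pickle
from scipy.spatial.transform import Rotation as R
def cam(d):
    q=np.array(d["orientation"]);return np.array(d["intrinsics"]),np.array(d["eye"]),R.from_quat(q[[1,2,3,0]]).as_matrix()
def proj(d,P):
    K,e,M=cam(d);c=(np.atleast_2d(P)-e)@M;u=c@K.T;return u[:,:2]/u[:,2:]
def back(d,uv,z):
    K,e,M=cam(d);uv=np.atleast_2d(uv);r=np.c_[uv,np.ones(len(uv))]@np.linalg.inv(K).T@M.T
    return e+r*((z-e[2])/r[:,2])[:,None]
def crop(d,x,y,w,h,s,fn):
    cv2.imwrite(fn,cv2.resize(d["color"][y:y+h,x:x+w],None,fx=s,fy=s,interpolation=cv2.INTER_CUBIC))
def press2w(px,py,th,P):
    P=np.atleast_2d(P).astype(float);c,s=np.cos(th),np.sin(th)
    return np.c_[px+c*P[:,0]-s*P[:,1],py+s*P[:,0]+c*P[:,1],P[:,2]]
E
python3 - <<'E'
from h import *
t=pickle.load(open("top0.pkl","rb"));s=pickle.load(open("side0.pkl","rb"))
crop(t,255,115,130,105,6,"pics/t1.png");crop(s,300,150,130,130,4,"pics/s1.png")
E
```

```text
(no output)
```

View pics/t1.png

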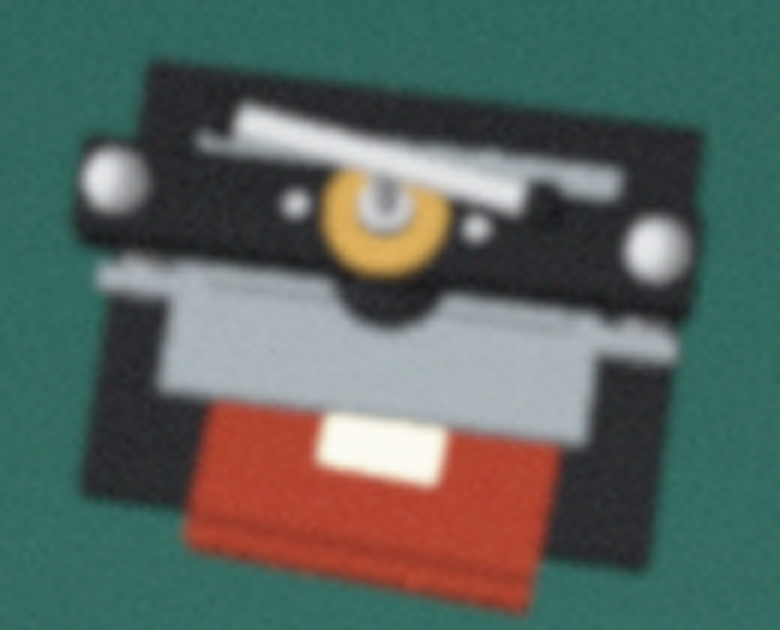

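View pics/s1.png

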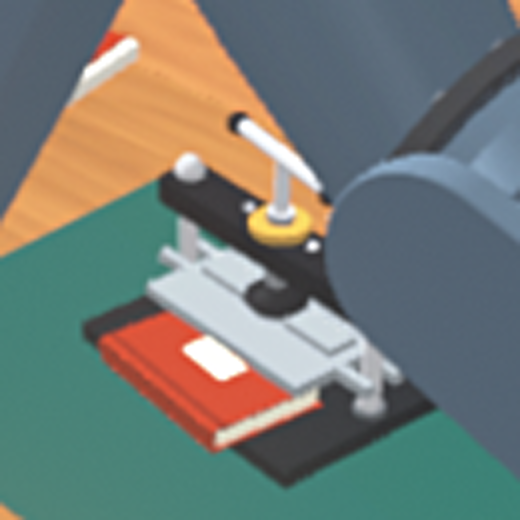

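Run:
```python
from h import *
from scipy.optimize import least_squares as L
t=pickle.load(open("top0.pkl","rb"));s=pickle.load(open("side0.pkl","rb"))
T=lambda *a:(np.array(a)+.5)/6-.5+[255,115]
S=lambda *a:(np.array(a)+.5)/4-.5+[300,150]
uv=T((150,62),(703,130),(648,570),(82,493),(690,318),(82,242))
P=[[100,125,22],[100,-125,22],[-100,-125,0],[-100,125,0],[-21,-125,105],[-21,125,105]]
suv=S((84,328),(287,487))
SP=[[-100,125,11],[-100,-125,0]]
f=lambda p:np.r_[(proj(t,press2w(*p,P))-uv).ravel()]
r=L(f,[550,0,-.1]);px,py,th=r.x;print(r.x,r.fun.round(2))
print("side resid",(proj(s,press2w(*r.x,SP))-suv).round(2))
def topress(W): 
    c,s_=np.cos(th),np.sin(th);d=W-[px,py,0];return np.c_[d[:,0]*c+d[:,1]*s_,-d[:,0]*s_+d[:,1]*c,d[:,2]].round(1)
print("platen bot zu=50",topress(back(t,T((158,390),(588,443)),50)))
print("bar",topress(back(t,T((235,120),(525,195),(548,203)),196)))
print("stem press",proj(t,press2w(px,py,th,[0,0,196])),T((380,157)))
sp=T((188,545),(528,610));b=back(t,sp,22);print("spine bottom",topress(b),b)
# spine top from side: left-bottom(104,350)? right bottom corner (212,448) z=22
print("side spine bottom R",topress(back(s,S((212,448)),22)))
for z in(38,42,45):print(z,"side top R corner",topress(back(s,S((215,432)),z)),"sideview topL",topress(back(s,S((102,338)),z)))
```

```text
[ 6.48674644e+02  2.83303919e+01 -1.10062704e-01] [-0.48 -2.03  0.91 -1.56  0.06  0.42  0.22  0.82  0.01  1.27 -0.68  0.79]
side resid [[1.08 0.4 ]
 [1.37 1.51]]
platen bot zu=50 [[-60.9  92.1  50. ]
 [-59.6 -91.   50. ]]
bar [[  5.8  56.8 196. ]
 [ -9.  -54.4 196. ]
 [-10.9 -63.3 196. ]]
stem press [[318.46081947 140.20789249]] [[317.91666667 140.75      ]]
spine bottom [[-119.6   73.2   22. ]
 [-128.2  -75.3   22. ]] [[537.86916113 114.19089556  22.        ]
 [512.98481244 -32.42651771  22.        ]]
side spine bottom R [[-130.6  -68.3   22. ]]
38 side top R corner [[-130.   -70.4   38. ]] sideview topL [[-121.8   77.7   38. ]]
42 side top R corner [[-133.4  -74.2   42. ]] sideview topL [[-125.3   73.1   42. ]]
45 side top R corner [[-135.9  -77.2   45. ]] sideview topL [[-127.9   69.7   45. ]]
```

```bash
cat >> h.py <<'E'
PX,PY,TH=648.7,28.3,-0.110
def pose():
    from rig import get_obs
    o=get_obs();q=o["eef_rot"];return o,np.array(o["tcp_pos"]),R.from_quat(np.array(q)[[1,2,3,0]])
def down(yaw): return R.from_matrix(np.array([[np.cos(yaw),np.sin(yaw),0],[np.sin(yaw),-np.cos(yaw),0],[0,0,-1.]]))
def inpress(W):
    d=np.atleast_2d(W)-[PX,PY,0];c,s=np.cos(TH),np.sin(TH);return np.c_[d[:,0]*c+d[:,1]*s,-d[:,0]*s+d[:,1]*c,d[:,2]].round(1)
def plan(goal_press,yaw,n):
    o,p,r=pose();g=press2w(PX,PY,TH,goal_press)[0];rv=(r.inv()*down(yaw)).as_rotvec()
    print("from",inpress(p),"j6",o["joints"][5].round(3),"turn",np.degrees(rv).round(2))
    for k in range(n):
        rk=r*R.from_rotvec(rv*k/n);d=rk.inv().apply(g-p)/n/60
        print(d.round(2).tolist(),(np.degrees(rv)/n/5).round(2).tolist())
E
python3 -c "
from h import *
plan([-165,-2,222],TH,15)"
```

```text
from [[-405.5 -677.3  221.7]] j6 -0.179 turn [-0.11  0.   22.22]
[0.53, -0.59, 0.0] [-0.0, 0.0, 0.3]
[0.52, -0.61, 0.0] [-0.0, 0.0, 0.3]
[0.5, -0.62, 0.0] [-0.0, 0.0, 0.3]
[0.48, -0.63, 0.0] [-0.0, 0.0, 0.3]
[0.47, -0.65, 0.0] [-0.0, 0.0, 0.3]
[0.45, -0.66, 0.0] [-0.0, 0.0, 0.3]
[0.43, -0.67, 0.0] [-0.0, 0.0, 0.3]
[0.42, -0.68, 0.0] [-0.0, 0.0, 0.3]
[0.4, -0.69, 0.0] [-0.0, 0.0, 0.3]
[0.38, -0.7, 0.0] [-0.0, 0.0, 0.3]
[0.36, -0.71, 0.0] [-0.0, 0.0, 0.3]
[0.34, -0.72, 0.0] [-0.0, 0.0, 0.3]
[0.32, -0.73, -0.0] [-0.0, 0.0, 0.3]
[0.31, -0.74, -0.0] [-0.0, 0.0, 0.3]
[0.29, -0.74, -0.0] [-0.0, 0.0, 0.3]
```

Request:
move_arm(
  motion=[
    [87,[0.53,-0.59,0],[0,0,0.3]],
    [87,[0.52,-0.61,0],[0,0,0.3]],
    [87,[0.5,-0.62,0],[0,0,0.3]],
    [87,[0.48,-0.63,0],[0,0,0.3]],
    [87,[0.47,-0.65,0],[0,0,0.3]],
  ],
)

```text
clock: 0.72
tcp_pos: [276.5, -384.4, 222.3]
eef_rot: [-0.0, 0.997, 0.073, -0.0]
wrist_force: [1.1, 0.5, 0.3]
opening: 1.0
finger_force: 0.0
```

Request:
move_arm(
  motion=[
    [87,[0.45,-0.66,0],[0,0,0.3]],
    [87,[0.43,-0.67,0],[0,0,0.3]],
    [87,[0.42,-0.68,0],[0,0,0.3]],
    [87,[0.4,-0.69,0],[0,0,0.3]],
    [87,[0.38,-0.7,0],[0,0,0.3]],
  ],
)

```text
clock: 1.35
tcp_pos: [381.6, -169.5, 222.5]
eef_rot: [-0.0, 1.0, 0.007, -0.0]
wrist_force: [-0.0, -0.1, -0.1]
opening: 1.002
finger_force: 0.0
```

Request:
move_arm(
  motion=[
    [87,[0.36,-0.71,0],[0,0,0.3]],
    [87,[0.34,-0.72,0],[0,0,0.3]],
    [87,[0.32,-0.73,0],[0,0,0.3]],
    [87,[0.31,-0.74,0],[0,0,0.3]],
    [87,[0.29,-0.74,0],[0,0,0.3]],
  ],
)

```text
clock: 1.98
tcp_pos: [486.6, 45.4, 222.4]
eef_rot: [0.0, 0.998, -0.058, -0.0]
wrist_force: [0.8, 0.1, -1.1]
opening: 1.005
finger_force: 0.0
```

```bash
python3 -c "
from h import *
plan([-165,-2,30],TH,4)"
```

```text
from [[-162.9   -0.8  222.4]] j6 1.55 turn [ 0.01  0.02 -0.32]
[-0.01, 0.0, 0.8] [0.0, 0.0, -0.02]
[-0.01, 0.0, 0.8] [0.0, 0.0, -0.02]
[-0.01, 0.0, 0.8] [0.0, 0.0, -0.02]
[-0.01, 0.0, 0.8] [0.0, 0.0, -0.02]
```

Request:
move_arm(
  motion=[
    [87,[0,0,0.8],[0,0,-0.06]],
    [87,[0,0,0.8],[0,0,0]],
    [87,[0,0,0.8],[0,0,0]],
    [87,[0,0,0.8],[0,0,0]],
    [87,[0,0,0],[0,0,0]],
  ],
)

```text
clock: 2.6
tcp_pos: [483.1, 44.2, 27.3]
eef_rot: [-0.0, 0.998, -0.055, -0.005]
wrist_force: [-0.6, 0.2, 0.9]
opening: 0.999
finger_force: 0.0
```

Run:
```python
from h import *
from rig import cams
o,p,r=pose();print(inpress(p),o["wrist_force"].round(2),o["wrist_torque"].round(3),o["joints"].round(3))
t=cams.get_image("top");s=cams.get_image("side")
a=cv2.resize(t["color"][115:235,255:395],None,fx=4,fy=4,interpolation=2)
b=cv2.resize(s["color"][170:290,300:360],None,fx=4,fy=4,interpolation=2)
cv2.imwrite("pics/m2.png",np.hstack([a,b]))
```

```text
[[-166.3   -2.4   27.3]] [-0.61  0.17  0.87] [0.033 0.044 0.009] [-0.14   0.689  1.918  0.     0.544  1.541]
```

View pics/m2.png

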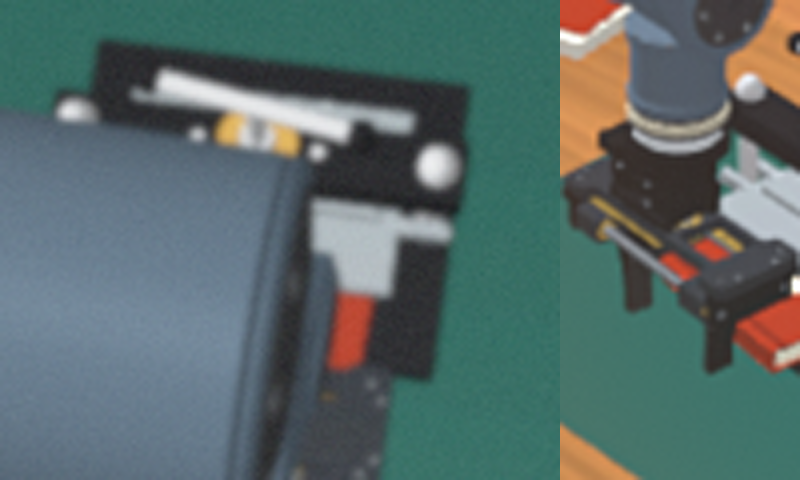

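Request:
move_arm(
  motion=[
    [87,[0.15,0,0],[0,0,0]],
    [87,[0.15,0,0],[0,0,0]],
    [87,[0.15,0,0],[0,0,0]],
    [87,[0.15,0,0],[0,0,0]],
    [87,[0.1,0,0],[0,0,0]],
  ],
)

```text
clock: 3.32
tcp_pos: [527.7, 39.4, 30.7]
eef_rot: [-0.0, 0.999, -0.055, -0.001]
wrist_force: [-3.8, 0.9, 3.8]
opening: 0.999
finger_force: 2.0
```

Run:
```python
from h import *
from rig import cams
s=cams.get_image("side")
o,p,r=pose();print(inpress(p),o["wrist_force"].round(2),o["wrist_torque"].round(3),o["joints"].round(3))
cv2.imwrite("pics/m3.png",cv2.resize(s["color"][180:290,300:420],None,fx=5,fy=5,interpolation=2))
plan([-92,0,28],TH,5)
```

```text
[[-120.1   -2.4   30.6]] [-1.75  0.41  2.12] [0.1   0.34  0.066] [-0.137  0.708  1.81   0.     0.623  1.543]
from [[-120.1   -2.4   30.6]] j6 1.543 turn [-0.   -0.04  0.03]
[0.09, -0.01, 0.01] [-0.0, -0.0, 0.0]
[0.09, -0.01, 0.01] [-0.0, -0.0, 0.0]
[0.09, -0.01, 0.01] [-0.0, -0.0, 0.0]
[0.09, -0.01, 0.01] [-0.0, -0.0, 0.0]
[0.09, -0.01, 0.01] [-0.0, -0.0, 0.0]
```

View pics/m3.png

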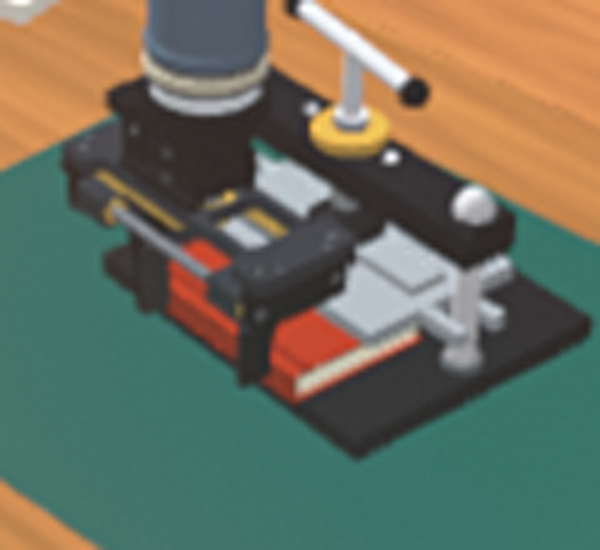

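Both fingers are on the spine, with the book's near corner at crop (295,400), and the book is turning square. I'll keep pushing.

Request:
move_arm(
  motion=[
    [87,[0.09,0,0.01],[0,0,0]],
    [87,[0.09,0,0.01],[0,0,0]],
    [87,[0.09,0,0.01],[0,0,0]],
    [87,[0.09,0,0.01],[0,0,0]],
    [87,[0.08,0,0.01],[0,0,0]],
  ],
)

```text
clock: 4.0
tcp_pos: [554.7, 36.3, 27.5]
eef_rot: [0.0, 0.998, -0.055, 0.0]
wrist_force: [-3.4, 0.7, 2.9]
opening: 0.998
finger_force: 2.0
```

Request:
move_arm(
  motion=[
    [87,[0.02,0,0],[0,0,0]],
    [87,[0,0,0],[0,0,0]],
  ],
)

```text
clock: 4.25
tcp_pos: [556.8, 36.0, 27.5]
eef_rot: [0.0, 0.998, -0.055, 0.001]
wrist_force: [0.4, -0.0, -0.7]
opening: 1.002
finger_force: 0.3
```

Run:
```python
from h import *
from rig import cams
s=cams.get_image("side")
o,p,r=pose();print(inpress(p),o["wrist_force"].round(2),o["wrist_torque"].round(3),o["eef_rot"].round(4))
pickle.dump(s,open("s4.pkl","wb"))
cv2.imwrite("pics/m4.png",cv2.resize(s["color"][200:270,320:420],None,fx=8,fy=8,interpolation=2))
c=[320,200]
for x in(-70,-76,-80,-84):
  for y in (74,-74): print(x,y,((proj(s,press2w(PX,PY,TH,[x,y,22]))-c+.5)*8).round(0))
print("platen",((proj(s,press2w(PX,PY,TH,[[-60,-90,49],[-60,-90,61]]))-c+.5)*8).round(0))
print("base corner",((proj(s,press2w(PX,PY,TH,[[-100,-125,0],[-100,-125,22],[0,-125,133]]))-c+.5)*8).round(0))
```

```text
[[-92.1  -2.5  27.6]] [-0.09  0.04 -0.71] [0.002 0.06  0.058] [ 1.000e-04  9.985e-01 -5.490e-02  1.400e-03]
-70 74 [[153. 268.]]
-70 -74 [[397. 443.]]
-76 74 [[141. 273.]]
-76 -74 [[385. 449.]]
-80 74 [[133. 277.]]
-80 -74 [[377. 453.]]
-84 74 [[126. 280.]]
-84 -74 [[369. 457.]]
platen [[449. 396.]
 [451. 371.]]
base corner [[426. 587.]
 [429. 541.]
 [649. 195.]]
```

View pics/m4.png

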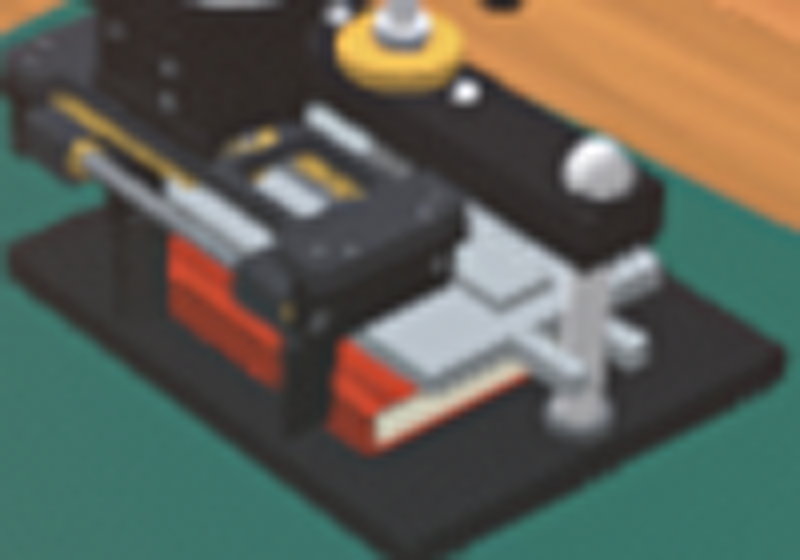

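Request:
move_arm(
  motion=[
    [87,[0.04,0,0],[0,0,0]],
    [87,[0.04,0,0],[0,0,0]],
    [87,[0.03,0,0],[0,0,0]],
    [87,[0,0,0],[0,0,0]],
    [87,[0,0,0],[0,0,0]],
  ],
)

```text
clock: 4.92
tcp_pos: [563.0, 35.4, 27.6]
eef_rot: [0.0, 0.998, -0.055, 0.001]
wrist_force: [-0.1, -0.5, -1.0]
opening: 0.997
finger_force: 0.3
```

Run:
```python
from h import *
o,p,r=pose();print(inpress(p),o["wrist_force"].round(2))
```

```text
[[-86.   -2.4  27.6]] [-0.09 -0.51 -1.02]
```

Request:
move_arm(
  motion=[
    [87,[-0.5,0,0],[0,0,0]],
    [87,[-0.6,-0.5,-0.4],[0,0,0]],
    [87,[-0.2,-0.9,-0.4],[0,0,0]],
    [87,[0,-1,0],[0,0,0]],
    [87,[0,-1,0],[0,0,0]],
  ],
)

```text
clock: 5.55
tcp_pos: [508.9, 248.9, 76.7]
eef_rot: [-0.001, 0.998, -0.055, 0.002]
wrist_force: [0.3, -0.6, -1.4]
opening: 1.002
finger_force: 0.0
```

Run:
```python
from h import *
from rig import cams
o,p,r=pose();print(inpress(p),o["wrist_force"].round(2),o["eef_rot"].round(4))
a=[cams.get_image("top") for _ in range(4)];s=cams.get_image("side")
t=a[0];t["color"]=np.mean([i["color"] for i in a],0).astype(np.uint8)
pickle.dump(t,open("t5.pkl","wb"));pickle.dump(s,open("s5.pkl","wb"))
crop(t,255,115,130,100,6,"pics/t5.png")
```

```text
[[-163.2  203.9   76.7]] [ 0.32 -0.64 -1.44] [-8.000e-04  9.985e-01 -5.510e-02  2.500e-03]
```

View pics/t5.png

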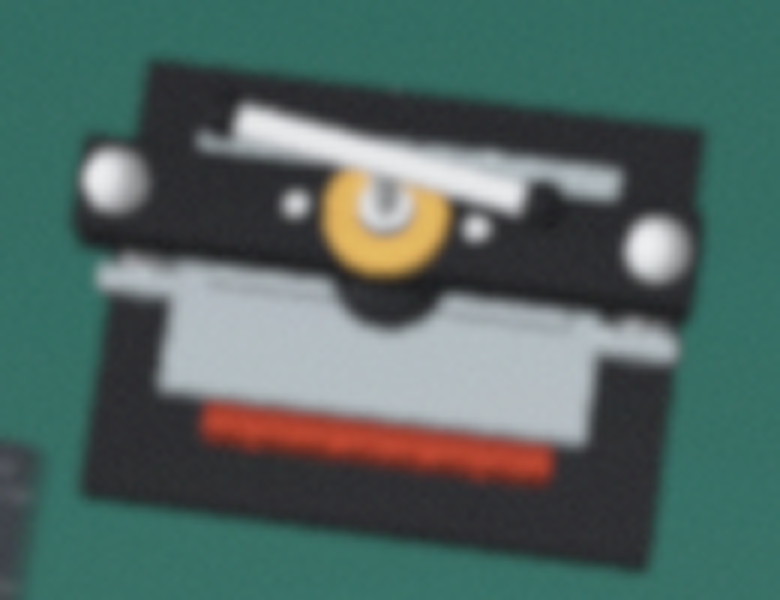

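Run:
```python
from h import *
t=pickle.load(open("t5.pkl","rb"));im=t["color"].astype(float)
red=im[:,:,2]-im[:,:,1]
pts=[];pp=[]
for u in range(291,345):
    col=red[175:205,u];m=col.max();k=col.argmax()
    j=k
    while col[j]>m/2:j+=1
    pts.append((u,175+j-1+(col[j-1]-m/2)/(col[j-1]-col[j])))
    j=k
    while col[j]>m/2:j-=1
    pp.append((u,175+j+1-(col[j+1]-m/2)/(col[j+1]-col[j])))
for nm,q,zs in(("spine",pts,[22]),("platen",pp,[22+25,22+27.5,22+30])):
    for z in zs:
        w=inpress(back(t,q,z));c=np.polyfit(w[:,1],w[:,0],1);print(nm,z,"x at y=0",c[1].round(2),"slope deg",np.degrees(c[0]).round(2),"rms",(w[:,0]-np.polyval(c,w[:,1])).std().round(2))
row=red[186:192].max(0);k=np.where(row>row.max()/2)[0];print(k.min(),k.max(),inpress(back(t,[[k.min(),187],[k.max(),192]],32)))
```

```text
spine 22 x at y=0 -72.18 slope deg -0.0 rms 0.39
platen 47 x at y=0 -62.25 slope deg 0.05 rms 0.13
platen 49.5 x at y=0 -62.94 slope deg 0.05 rms 0.14
platen 52 x at y=0 -63.62 slope deg 0.06 rms 0.13
32 508 [[-161.7  732.6   32. ]
 [ -11.1 -484.9   32. ]]
```

Run:
```python
from h import *
t=pickle.load(open("t5.pkl","rb"));g=cv2.cvtColor(t["color"],cv2.COLOR_BGR2GRAY).astype(float)
pts=[]
for u in list(range(296,308))+list(range(330,341)):
    v0=115+(120+(( u-255)*6-235)*75/290)/6
    v=np.arange(int(v0)-4,int(v0)+6);w=np.clip(g[v,u]-195,0,None)
    if w.sum()>30: pts.append((u,(w*v).sum()/w.sum()))
w=inpress(back(t,pts,196));c=np.polyfit(w[:,1],w[:,0],1)
print(len(pts),"bar x at y=0",c[1],"yaw in press deg",90-np.degrees(np.arctan(c[0])),(w[:,0]-np.polyval(c,w[:,1])).round(1))
plan([-2,0,300],TH+np.pi/2-np.arctan(c[0]),5)
```

```text
23 bar x at y=0 -1.9802127760796977 yaw in press deg 82.26887205659818 [-0.2 -0.   0.2  0.1 -0.1  0.   0.1 -0.1 -0.  -0.   0.2 -0.2 -0.2  0.
  0.1  0.2 -0.1 -0.1 -0.  -0.1 -0.2  0.   0.3]
from [[-164.7  201.6   75.5]] j6 1.935 turn [ 4.000e-02 -4.000e-02 -8.219e+01]
[0.54, 0.67, -0.75] [0.0, -0.0, -3.29]
[0.33, 0.8, -0.75] [0.0, -0.0, -3.29]
[0.09, 0.86, -0.75] [0.0, -0.0, -3.29]
[-0.16, 0.85, -0.75] [0.0, -0.0, -3.29]
[-0.39, 0.77, -0.75] [0.0, -0.0, -3.29]
```

Request:
move_arm(
  motion=[
    [87,[0,0,-0.65],[0,0,-1]],
    [87,[0,0,-0.65],[0,0,-1]],
    [87,[0,0,-0.65],[0,0,-1]],
    [87,[0,0,-0.65],[0,0,-1]],
    [87,[0,0,-0.65],[0,0,-1]],
  ],
)

```text
clock: 6.42
tcp_pos: [507.0, 244.5, 271.6]
eef_rot: [0.0, 0.987, 0.162, -0.0]
wrist_force: [-0.8, -0.2, -1.1]
opening: 1.0
finger_force: 0.0
```

```bash
python3 -c "
from h import *
plan([-2,0,270],TH+np.radians(82.27),12)"
```

```text
from [[-164.6  199.4  271.6]] j6 1.496 turn [ 0.000e+00  3.000e-02 -5.727e+01]
[0.09, 0.35, 0.0] [0.0, 0.0, -0.95]
[0.06, 0.35, 0.0] [0.0, 0.0, -0.95]
[0.03, 0.36, 0.0] [0.0, 0.0, -0.95]
[-0.0, 0.36, 0.0] [0.0, 0.0, -0.95]
[-0.03, 0.36, 0.0] [0.0, 0.0, -0.95]
[-0.06, 0.35, 0.0] [0.0, 0.0, -0.95]
[-0.09, 0.35, 0.0] [0.0, 0.0, -0.95]
[-0.12, 0.34, 0.0] [0.0, 0.0, -0.95]
[-0.15, 0.33, 0.0] [0.0, 0.0, -0.95]
[-0.17, 0.31, 0.0] [0.0, 0.0, -0.95]
[-0.2, 0.3, 0.0] [0.0, 0.0, -0.95]
[-0.22, 0.28, 0.0] [0.0, 0.0, -0.95]
```

Request:
move_arm(
  motion=[
    [87,[0.09,0.35,0],[0,0,-0.95]],
    [87,[0.06,0.35,0],[0,0,-0.95]],
    [87,[0.03,0.36,0],[0,0,-0.95]],
    [87,[0,0.36,0],[0,0,-0.95]],
    [87,[-0.03,0.36,0],[0,0,-0.95]],
  ],
)

```text
clock: 7.05
tcp_pos: [565.9, 153.3, 270.1]
eef_rot: [0.0, 0.932, 0.362, -0.0]
wrist_force: [0.4, -0.1, -0.2]
opening: 0.999
finger_force: 0.0
```

Request:
move_arm(
  motion=[
    [87,[-0.06,0.35,0],[0,0,-0.95]],
    [87,[-0.09,0.35,0],[0,0,-0.95]],
    [87,[-0.12,0.34,0],[0,0,-0.95]],
    [87,[-0.15,0.33,0],[0,0,-0.95]],
    [87,[-0.17,0.31,0],[0,0,-0.95]],
  ],
)

```text
clock: 7.68
tcp_pos: [623.5, 62.6, 270.1]
eef_rot: [-0.0, 0.838, 0.546, -0.0]
wrist_force: [-0.3, -0.7, -1.2]
opening: 1.001
finger_force: 0.0
```

Request:
move_arm(
  motion=[
    [87,[-0.2,0.3,0],[0,0,-0.95]],
    [87,[-0.22,0.28,0],[0,0,-0.95]],
    [87,[0,0,0],[0,0,0]],
  ],
)

```text
clock: 8.05
tcp_pos: [647.0, 26.1, 269.9]
eef_rot: [-0.0, 0.791, 0.611, -0.0]
wrist_force: [-0.1, 0.4, -0.0]
opening: 1.002
finger_force: 0.0
```

```bash
python3 -c "
from h import *
plan([-2,0,178],TH+np.radians(82.27),3)"
```

```text
from [[ -1.5  -2.4 269.9]] j6 0.124 turn [-0.02  0.03 -0.59]
[0.01, -0.0, 0.51] [-0.0, 0.0, -0.04]
[0.01, -0.0, 0.51] [-0.0, 0.0, -0.04]
[0.01, -0.0, 0.51] [-0.0, 0.0, -0.04]
```

Request:
move_arm(
  motion=[
    [87,[0.01,0,0.5],[0,0,-0.12]],
    [87,[0.01,0,0.5],[0,0,0]],
    [87,[0.02,0,0.53],[0,0,0]],
    [87,[0,0,0],[0,0,0]],
  ],
)

```text
clock: 8.55
tcp_pos: [644.4, 32.0, 175.9]
eef_rot: [-0.003, 0.787, 0.617, -0.003]
wrist_force: [0.0, -0.0, -0.4]
opening: 0.995
finger_force: 0.0
```

Request:
move_arm(
  motion=[
    [0,[0,0,0],[0,0,0]],
    [0,[0,0,0],[0,0,0]],
    [0,[0,0,0],[0,0,0]],
    [0,[0,0,0],[0,0,0]],
    [0,[0,0,0],[0,0,0]],
  ],
  force=15,
)

```text
clock: 9.18
tcp_pos: [647.6, 31.8, 179.0]
eef_rot: [0.0, 0.786, 0.618, 0.0]
wrist_force: [0.5, -0.5, -0.5]
opening: 0.515
finger_force: 0.0
```

```bash
cat > st.py <<'E'
from h import *
o,p,r=pose();v=r.as_matrix()[:,0]
print("t",round(o["clock"],2),"press",inpress(p),"yaw",np.degrees(np.arctan2(v[1],v[0])-TH).round(2),"F",o["wrist_force"].round(1),"M",o["wrist_torque"].round(3),"open",(o["opening"]*87).round(2),"ff",o["finger_force"].round(1),"j6",o["joints"][5].round(3))
E
python3 st.py
```

```text
Traceback (most recent call last):
  File "st.py", line 3, in <module>
    print("t",round(o["clock"],2),"press",inpress(p),"yaw",np.degrees(np.arctan2(v[1],v[0])-TH).round(2),"F",o["wrist_force"].round(1),"M",o["wrist_torque"].round(3),"open",(o["opening"]*87).round(2),"ff",o["finger_force"].round(1),"j6",o["joints"][5].round(3))
                                                                                                                                                                             ^^^^^^^^^^^^^^^^^^^^^^^
AttributeError: 'float' object has no attribute 'round'
```

```bash
sed -i 's/o\["finger_force"\].round(1)/round(float(o["finger_force"]),1)/;s/(o\["opening"\]\*87).round(2)/round(o["opening"]*87,2)/' st.py; python3 st.py;  python3 -c "
from h import *
plan([-2,0,178],TH+np.radians(82.27),1)"
```

```text
t 9.18 press [[ -1.5   3.4 179. ]] yaw 82.62 F [ 0.5 -0.5 -0.5] M [ 0.017 -0.085  0.025] open 44.84 ff 0.0 j6 0.116
from [[ -1.5   3.4 179. ]] j6 0.116 turn [ 0.02 -0.    0.35]
[-0.06, -0.0, 0.02] [0.0, -0.0, 0.07]
```

Request:
move_arm(
  motion=[
    [0,[-0.06,0,0],[0,0,0.07]],
    [0,[0,0,0],[0,0,0]],
    [0,[0,0,0],[0,0,0]],
    [0,[0,0,0],[0,0,0]],
    [0,[0,0,0],[0,0,0]],
  ],
)

```text
clock: 9.8
tcp_pos: [645.5, 28.5, 178.7]
eef_rot: [-0.001, 0.788, 0.615, -0.001]
wrist_force: [-3.8, 0.7, 2.6]
opening: 0.133
finger_force: 15.0
```

```bash
python3 st.py
```

```text
t 9.8 press [[-3.200e+00 -1.000e-01  1.787e+02]] yaw 82.27 F [-3.8  0.7  2.6] M [0.049 0.554 0.005] open 11.59 ff 15.0 j6 0.116
```

Request:
move_arm(
  motion=[
    [0,[0,-0.03,0],[0,0,0]],
    [0,[0,0,0],[0,0,0]],
    [0,[0,0,0],[0,0,0]],
    [0,[0,0,0],[0,0,0]],
  ],
  force=50,
)

```text
clock: 10.3
tcp_pos: [645.3, 28.6, 178.7]
eef_rot: [0.0, 0.788, 0.615, 0.0]
wrist_force: [-0.6, -0.5, -0.6]
opening: 0.123
finger_force: 50.0
```

```bash
python3 st.py
```

```text
t 10.3 press [[-3.400e+00 -1.000e-01  1.787e+02]] yaw 82.26 F [-0.6 -0.5 -0.6] M [-0.138 -0.133 -0.035] open 10.67 ff 50.0 j6 0.117
```

Request:
move_arm(
  motion=[
    [0,[0,0,0.006],[0,0,1]],
    [0,[0,0,0.006],[0,0,1]],
    [0,[0,0,0.006],[0,0,1]],
    [0,[0,0,0.006],[0,0,1]],
  ],
)

```text
clock: 10.8
tcp_pos: [645.1, 28.6, 177.4]
eef_rot: [0.0, 0.883, 0.469, 0.0]
wrist_force: [-0.8, 0.2, -0.4]
opening: 0.126
finger_force: 50.2
```

```bash
python3 st.py
```

```text
t 10.8 press [[-3.700e+00 -1.000e-01  1.774e+02]] yaw 62.2 F [-0.8  0.2 -0.4] M [-0.057  0.049  0.328] open 10.98 ff 50.2 j6 0.467
```

```bash
sed -i 's/^print(/print("tau6",o["tau"][5].round(3),/' st.py; python3 st.py
```

```text
tau6 -0.125 t 10.8 press [[-3.700e+00 -1.000e-01  1.774e+02]] yaw 62.2 F [-0.8  0.2 -0.4] M [-0.057  0.049  0.328] open 10.98 ff 50.2 j6 0.467
```

Request:
move_arm(
  motion=[
    [0,[0,0,0.006],[0,0,1]],
    [0,[0,0,0.006],[0,0,1]],
    [0,[0,0,0.006],[0,0,1]],
    [0,[0,0,0.006],[0,0,1]],
  ],
)

```text
clock: 11.3
tcp_pos: [644.8, 28.9, 176.0]
eef_rot: [0.0, 0.951, 0.308, -0.0]
wrist_force: [-0.3, -0.1, 0.7]
opening: 0.128
finger_force: 50.2
```

```bash
python3 st.py
```

```text
tau6 -0.127 t 11.3 press [[-3.90e+00  1.00e-01  1.76e+02]] yaw 42.2 F [-0.3 -0.1  0.7] M [-0.005  0.195  0.28 ] open 11.11 ff 50.2 j6 0.816
```

Request:
move_arm(
  motion=[
    [0,[0,0,0.006],[0,0,1]],
    [0,[0,0,0.006],[0,0,1]],
  ],
)

```text
clock: 11.55
tcp_pos: [644.8, 29.0, 175.3]
eef_rot: [-0.0, 0.975, 0.224, -0.0]
wrist_force: [-1.4, 1.1, 0.8]
opening: 0.125
finger_force: 50.2
```

```bash
python3 st.py
```

```text
tau6 -0.128 t 11.55 press [[ -4.    0.3 175.3]] yaw 32.2 F [-1.4  1.1  0.8] M [0.06  0.242 0.264] open 10.89 ff 50.2 j6 0.991
```

Request:
move_arm(
  motion=[
    [0,[0,0,0.006],[0,0,1]],
    [0,[0,0,0.006],[0,0,1]],
  ],
)

```text
clock: 11.8
tcp_pos: [644.7, 29.1, 174.6]
eef_rot: [-0.0, 0.99, 0.138, -0.0]
wrist_force: [-1.4, 0.7, 0.0]
opening: 0.126
finger_force: 50.2
```

```bash
python3 st.py
```

```text
tau6 -0.128 t 11.8 press [[ -4.1   0.4 174.6]] yaw 22.19 F [-1.4  0.7  0. ] M [0.133 0.249 0.279] open 10.97 ff 50.2 j6 1.165
```

Request:
move_arm(
  motion=[
    [0,[0,0,0.006],[0,0,1]],
    [0,[0,0,0.006],[0,0,1]],
  ],
)

```text
clock: 12.05
tcp_pos: [644.7, 29.3, 173.9]
eef_rot: [-0.0, 0.999, 0.051, -0.0]
wrist_force: [-1.7, 1.3, 1.7]
opening: 0.127
finger_force: 50.2
```

```bash
python3 st.py
```

```text
tau6 -0.129 t 12.05 press [[ -4.1   0.5 173.9]] yaw 12.19 F [-1.7  1.3  1.7] M [0.147 0.184 0.346] open 11.04 ff 50.2 j6 1.34
```

Request:
move_arm(
  motion=[
    [0,[0,0,0.006],[0,0,1]],
    [0,[0,0,0.006],[0,0,1]],
  ],
)

```text
clock: 12.3
tcp_pos: [644.7, 29.4, 173.3]
eef_rot: [-0.0, 0.999, -0.036, -0.0]
wrist_force: [-1.1, 1.0, 0.8]
opening: 0.126
finger_force: 50.2
```

```bash
python3 st.py
```

```text
tau6 -0.129 t 12.3 press [[ -4.1   0.6 173.3]] yaw 2.19 F [-1.1  1.   0.8] M [0.287 0.203 0.336] open 10.93 ff 50.2 j6 1.515
```

Request:
move_arm(
  motion=[
    [0,[0,0,0.006],[0,0,1]],
    [0,[0,0,0.006],[0,0,1]],
  ],
)

```text
clock: 12.55
tcp_pos: [644.7, 29.5, 172.6]
eef_rot: [-0.0, 0.992, -0.123, -0.0]
wrist_force: [-0.4, 1.8, 2.6]
opening: 0.123
finger_force: 50.2
```

```bash
python3 st.py
```

```text
tau6 -0.102 t 12.55 press [[ -4.1   0.8 172.6]] yaw -7.81 F [-0.4  1.8  2.6] M [0.283 0.274 0.348] open 10.73 ff 50.2 j6 1.689
```

Request:
move_arm(
  motion=[
    [0,[0,0,0.006],[0,0,1]],
    [0,[0,0,0.006],[0,0,1]],
  ],
)

```text
clock: 12.8
tcp_pos: [644.7, 29.7, 172.2]
eef_rot: [-0.0, 0.978, -0.209, -0.0]
wrist_force: [-2.4, 1.9, 4.2]
opening: 0.126
finger_force: 50.4
```

```bash
python3 st.py
```

```text
tau6 -0.021 t 12.8 press [[ -4.1   0.9 172.2]] yaw -17.78 F [-2.4  1.9  4.2] M [0.431 0.36  0.492] open 10.98 ff 50.4 j6 1.863
```

Request:
move_arm(
  motion=[
    [0,[0,0,0.005],[0,0,0.8]],
    [0,[0,0,0.005],[0,0,0.8]],
  ],
)

```text
clock: 13.05
tcp_pos: [644.9, 29.8, 171.9]
eef_rot: [-0.001, 0.961, -0.276, -0.0]
wrist_force: [-1.2, 2.0, 5.8]
opening: 0.128
finger_force: 50.5
```

```bash
python3 st.py
python3 - <<'E'
from rig import get_obs,cams
import numpy as np
m=[]
for i in range(6):
    cams.get_image("side");o=get_obs();m.append((o["wrist_torque"][2],o["tau"][5]))
print(np.round(m,3),np.mean(m,0))
E
python3 st.py
```

```text
tau6 0.134 t 13.05 press [[ -4.    1.  171.9]] yaw -25.73 F [-1.2  2.   5.8] M [0.471 0.363 0.464] open 11.14 ff 50.5 j6 2.002
[[0.39  0.533]
 [0.405 0.58 ]
 [0.384 0.417]
 [0.353 0.384]
 [0.371 0.382]
 [0.397 0.383]] [0.38343675 0.44646332]
tau6 0.383 t 13.35 press [[ -4.    1.  171.8]] yaw -25.6 F [-2.6  3.4  5.7] M [0.574 0.519 0.397] open 10.42 ff 50.4 j6 1.999
```

Request:
move_arm(
  motion=[
    [0,[0,0,0.0025],[0,0,0.4]],
    [0,[0,0,0.0025],[0,0,0.4]],
  ],
)

```text
clock: 13.6
tcp_pos: [644.9, 29.8, 171.7]
eef_rot: [-0.001, 0.951, -0.308, 0.0]
wrist_force: [-2.6, 2.8, 5.8]
opening: 0.131
finger_force: 50.5
```

```bash
python3 st.py
python3 - <<'E'
from rig import get_obs,cams
import numpy as np
m=[]
for i in range(10):
    cams.get_image("side");o=get_obs();m.append((o["wrist_torque"][2],o["tau"][5]))
print(np.round(m,3).tolist(),np.mean(m,0))
E
python3 st.py
```

```text
tau6 0.344 t 13.6 press [[ -3.9   1.1 171.7]] yaw -29.63 F [-2.6  2.8  5.8] M [0.599 0.469 0.496] open 11.43 ff 50.5 j6 2.07
[[0.459, 0.526], [0.483, 0.523], [0.469, 0.459], [0.451, 0.445], [0.416, 0.442], [0.379, 0.442], [0.474, 0.442], [0.413, 0.442], [0.472, 0.443], [0.454, 0.443]] [0.44699113 0.46077922]
tau6 0.443 t 14.1 press [[ -4.    1.1 171.7]] yaw -29.58 F [-3.1  2.   6.3] M [0.628 0.437 0.454] open 10.96 ff 50.5 j6 2.069
```

Request:
move_arm(
  motion=[
    [60,[0,0,0],[0,0,0]],
    [60,[0,0,0],[0,0,0]],
    [60,[0,0,0],[0,0,0]],
    [60,[0,0,0],[0,0,0]],
    [60,[0,0,0],[0,0,0]],
  ],
)

```text
clock: 14.72
tcp_pos: [644.9, 28.6, 170.5]
eef_rot: [0.0, 0.951, -0.309, -0.0]
wrist_force: [-0.7, -0.4, 0.9]
opening: 0.611
finger_force: 0.0
```

Request:
move_arm(
  motion=[
    [60,[0,0,-0.3],[0,0,0]],
    [60,[0,0,-0.7],[0,0,0]],
    [60,[0,0,-1],[0,0,0]],
    [60,[0,0,-1],[0,0,0]],
  ],
)

```text
clock: 15.22
tcp_pos: [644.8, 28.8, 353.8]
eef_rot: [-0.0, 0.951, -0.309, 0.001]
wrist_force: [1.3, -0.4, -0.6]
opening: 0.689
finger_force: 0.0
```

```bash
python3 st.py;  python3 -c "
from h import *
plan([-260,-250,330],TH,7)"
```

```text
tau6 0.0 t 15.22 press [[ -4.    0.  353.8]] yaw -29.73 F [ 1.3 -0.4 -0.6] M [ 0.065 -0.057 -0.008] open 59.91 ff 0.0 j6 2.071
from [[ -4.    0.  353.8]] j6 2.071 turn [-2.000e-02 -8.000e-02 -2.973e+01]
[-0.23, 0.82, 0.06] [-0.0, -0.0, -0.85]
[-0.29, 0.8, 0.06] [-0.0, -0.0, -0.85]
[-0.35, 0.78, 0.06] [-0.0, -0.0, -0.85]
[-0.41, 0.75, 0.06] [-0.0, -0.0, -0.85]
[-0.46, 0.72, 0.06] [-0.0, -0.0, -0.85]
[-0.51, 0.68, 0.06] [-0.0, -0.0, -0.85]
[-0.56, 0.64, 0.06] [-0.0, -0.0, -0.85]
```

Now I'll move clear of the press and check from above. I have two pictures left to view.

Request:
move_arm(
  motion=[
    [60,[-0.23,0.82,0],[0,0,-0.8]],
    [60,[-0.29,0.8,0],[0,0,-0.8]],
    [60,[-0.35,0.78,0],[0,0,-0.8]],
    [60,[-0.41,0.75,0],[0,0,-0.8]],
    [60,[-0.46,0.72,0],[0,0,-0.8]],
  ],
)

```text
clock: 15.85
tcp_pos: [441.4, -128.9, 352.2]
eef_rot: [0.001, 0.99, -0.138, 0.001]
wrist_force: [-0.3, -0.7, 0.7]
opening: 0.69
finger_force: 0.0
```

Run:
```python
from h import *
from rig import cams
t=cams.get_image("top");pickle.dump(t,open("t6.pkl","wb"));crop(t,255,115,130,100,6,"pics/t6.png")
```

```text
(no output)
```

View pics/t6.png

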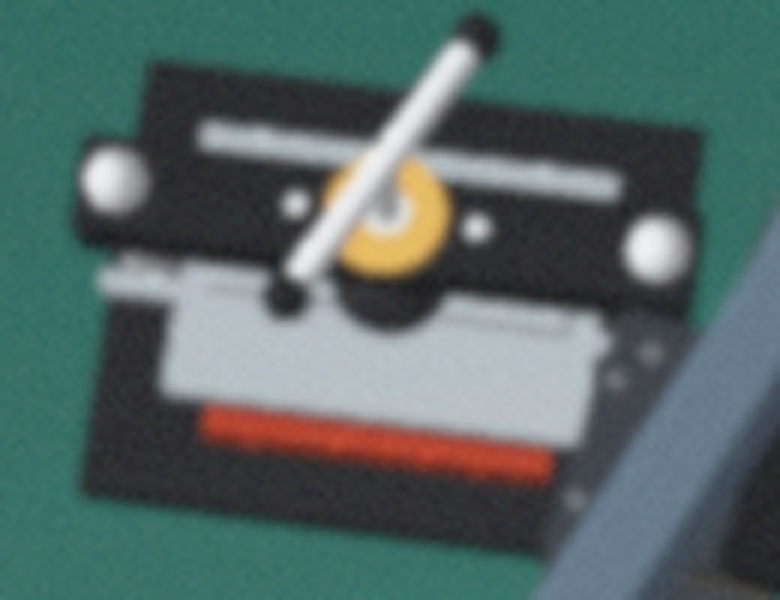

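Run:
```python
from h import *
t=pickle.load(open("t6.pkl","rb"));im=t["color"].astype(float);red=im[:,:,2]-im[:,:,1]
pts=[];pp=[]
for u in range(291,340):
    col=red[175:205,u];m=col.max();k=col.argmax();j=k
    while col[j]>m/2:j+=1
    pts.append((u,175+j-1+(col[j-1]-m/2)/(col[j-1]-col[j])));j=k
    while col[j]>m/2:j-=1
    pp.append((u,175+j+1-(col[j+1]-m/2)/(col[j+1]-col[j])))
for q,z in((pts,22),(pp,40),(pp,43)):
    w=inpress(back(t,q,z));print(z,np.polyfit(w[:,1],w[:,0],1).round(3))
```

```text
22 [ 2.0000e-03 -7.2212e+01]
40 [  0.    -61.803]
43 [  0.    -62.614]
```

The spine stands about 10 mm out, the book is square, and the platen is clamped. Handing in.

```bash
python3 -c "
from rig import hand_in
print(hand_in())"
```

```text
the job is handed in; nothing more can be done
None
```

The red notebook is square under the platen with its spine about 10 mm out, and it is nipped at roughly a 0.21 N m rise (estimated from noisy torque readings). The handle is released, nothing else on the desk was touched, and the job was handed in at about 16 s.

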